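Complete the jar carrier and hold it up level

TASK

Stand the two loose sample jars upright in the empty cells of the jar carrier while it stands on the desk, the red-capped one in the row of red caps and the green-capped one in the row of green caps. Then lift the filled carrier by its black handle bar until it is at least 8 cm clear of the desk, keeping it level, and finish while still holding it there, steady and level, with every jar in its cell. Leave the phone, the card terminal and the blue bottle where they are, and do not knock any jar over.

Things in the scene. Friction and masses are not known exactly. Their poses are not given: they have to be found in the camera images.
- carrier: Loose grey jar carrier on the desk, 141 (x) x 177 mm (y), 0.28 to 0.46 kg empty; origin at centre of underside, z up. Two rows of 3 open cells run along its x: red-striped row at y=+64 mm, green-striped at y=-64; cell centres x=-46, 0, +46. Cells 43 x 43 mm inside, walls 3 mm, floor 4 mm and wall tops 20 mm above underside. A handle bar runs along x between the rows on uprights at x=+-66 mm.
- handle_mid (a point): Centre of the rigid black handle bar: 141 mm long along the carrier's x, 12 mm wide, 14 mm tall, 96 mm above the underside (bar top 103 mm). Jar tops in the rows are at 74 mm, 42 mm or more to either side: open the fingers only about 40 mm to take the bar. The filled carrier weighs 0.5 to 0.8 kg and balances within 5 mm of here. Axes as the carrier's.
- red_gap (a point): Empty cell of the red row, at the carrier's +x end: centre of the cell floor, 4 mm above the carrier's underside; axes as the carrier's. Beside a jar here the fingers have room across the rows (along y: 58 mm from the cell centre to the handle bar), not along them (neighbouring jar).
- green_gap (a point): Empty cell of the green row, at the carrier's -x end: centre of the cell floor, 4 mm above the carrier's underside; axes as the carrier's. Beside a jar here the fingers have room across the rows (along y: 58 mm from the cell centre to the handle bar), not along them (neighbouring jar).
- jar_red: glass sample jar, 32 mm diameter, 70 mm tall, with a red cap (34 mm diameter, from 52 to 70 mm height), 30 to 65 g; origin at the centre of its underside, z up along the jar. Starts loose on the desk.
- jar_green: glass sample jar, 32 mm diameter, 70 mm tall, with a green cap (34 mm diameter, from 52 to 70 mm height), 30 to 65 g; origin at the centre of its underside, z up along the jar. Starts loose on the desk.
- red_a: glass sample jar, 32 mm diameter, 70 mm tall, with a red cap (34 mm diameter, from 52 to 70 mm height), 30 to 65 g; origin at the centre of its underside, z up along the jar. Stands in the red row's cell at the carrier's -x end.
- red_b: glass sample jar, 32 mm diameter, 70 mm tall, with a red cap (34 mm diameter, from 52 to 70 mm height), 30 to 65 g; origin at the centre of its underside, z up along the jar. Stands in the red row's middle cell.
- green_a: glass sample jar, 32 mm diameter, 70 mm tall, with a green cap (34 mm diameter, from 52 to 70 mm height), 30 to 65 g; origin at the centre of its underside, z up along the jar. Stands in the green row's middle cell.
- green_b: glass sample jar, 32 mm diameter, 70 mm tall, with a green cap (34 mm diameter, from 52 to 70 mm height), 30 to 65 g; origin at the centre of its underside, z up along the jar. Stands in the green row's cell at the carrier's +x end.
- phone: black phone lying flat, 150 x 72 x 9 mm (x, y, z), origin at the centre of its underside; to be left alone.
- terminal: blue card terminal with keys, 80 x 150 x 36 mm (x, y, z), origin at the centre of its underside; to be left alone.
- bottle: blue plastic bottle, 60 mm diameter, 160 mm tall, origin at the centre of its underside; to be left alone.
Things that resemble listed ones, but are neither listed nor needed, are in the scene too. Leave any purple look-alike of the jar_green alone.

How it is judged:
On the way:
1. both rows are complete: every jar upright in its cell in its own colour's row, the two placed jars let go, the carrier still standing on the desk (x of red_a in the frame of carrier between -0.055 and -0.037 m and y of red_a in the frame of carrier between 0.055 and 0.073 m and z of each of red_a, red_b, jar_red, jar_green, green_a, green_b in the frame of carrier below 0.009 m and angle between each of red_a, red_b, jar_red, jar_green, green_a, green_b's own z axis and vertical below 0.13 rad and x of red_b in the frame of carrier between -0.009 and 0.009 m and y of red_b in the frame of carrier between 0.055 and 0.073 m and x of jar_red in the frame of carrier between 0.037 and 0.055 m and y of jar_red in the frame of carrier between 0.055 and 0.073 m and x of jar_green in the frame of carrier between -0.055 and -0.037 m and y of jar_green in the frame of carrier between -0.073 and -0.055 m and x of green_a in the frame of carrier between -0.009 and 0.009 m and y of green_a in the frame of carrier between -0.073 and -0.055 m and x of green_b in the frame of carrier between 0.037 and 0.055 m and y of green_b in the frame of carrier between -0.073 and -0.055 m and contact force between each of jar_red, jar_green and the fingers below 0.1 N and height (world z) of carrier below 0.008 m and angle between carrier's own z axis and vertical below 0.05 rad), for 0.2 s.
At the end, for the whole second after the job is handed in: Fingers hold the carrier (over 2.5 N), underside at least 75 mm above the desk, tilt under 0.09 rad, still (under 20 mm/s, 0.1 rad/s), touching no bystander; all six jars in their cells in their colour's row, within 9 mm of cell centre along each axis, tilt under 0.13 rad (x of red_a in the frame of carrier between -0.055 and -0.037 m and y of red_a in the frame of carrier between 0.055 and 0.073 m and z of each of red_a, red_b, jar_red, jar_green, green_a, green_b in the frame of carrier below 0.009 m and angle between each of red_a, red_b, jar_red, jar_green, green_a, green_b's own z axis and vertical below 0.13 rad and x of red_b in the frame of carrier between -0.009 and 0.009 m and y of red_b in the frame of carrier between 0.055 and 0.073 m and x of jar_red in the frame of carrier between 0.037 and 0.055 m and y of jar_red in the frame of carrier between 0.055 and 0.073 m and x of jar_green in the frame of carrier between -0.055 and -0.037 m and y of jar_green in the frame of carrier between -0.073 and -0.055 m and x of green_a in the frame of carrier between -0.009 and 0.009 m and y of green_a in the frame of carrier between -0.073 and -0.055 m and x of green_b in the frame of carrier between 0.037 and 0.055 m and y of green_b in the frame of carrier between -0.073 and -0.055 m and height (world z) of carrier above 0.075 m and angle between carrier's own z axis and vertical below 0.09 rad and linear speed of carrier below 0.02 m/s and angular speed of carrier below 0.1 rad/s and contact force between carrier and the fingers above 2.5 N and contact force between carrier and phone below 0.1 N and contact force between carrier and terminal below 0.1 N and contact force between carrier and bottle below 0.1 N); the arm keeps its last pose, push and grip.
It fails at once if the phone, the card terminal or the bottle is moved more than 30 mm or the bottle tipped (distance of any of phone, terminal, bottle from where it was at the start of the episode above 0.03 m or angle between bottle's own z axis and vertical above 0.3 rad).
It fails at once if a jar is knocked over (tilted beyond 0.6 rad) (angle between any of red_a, red_b, jar_red, jar_green, green_a, green_b's own z axis and vertical above 0.6 rad).
It fails at once if the carrier is tipped beyond 0.25 rad (14 degrees) (angle between carrier's own z axis and vertical above 0.25 rad).
It also fails if it takes over 72 s, if anything falls off the work surface, if the arm or the gripper's body presses on something with over 40 N, if the wrist force passes 120 N, or if a joint passes its speed limit or range.

ROBOT

A 6-joint arm with a two-finger parallel gripper is mounted at the origin on the work surface. World frame = base frame: x ahead of the robot, y to its left, z up, the work surface at z = 0. Lengths are in m, angles in rad, forces in N, time in s.
With the tool pointing down it reaches from about 0.375 to 0.975 m from the base axis. Payload 3.8 kg.
Tool frame: the origin (TCP) lies midway between the tips of the shut fingers; the grasp point (between the pads) lies 19 mm behind it; z points along the fingers, y is the line along which they close (so a half turn about z gives the same grasp; the last joint's range is limited). The gripper opens to 85 mm and grips with 20 to 120 N. Pads are 22 mm wide; open, the fingers measure 114 mm over their backs; the gripper's body (76 mm by 85 mm) begins 54 mm behind the grasp point. The pads swing forward as they close: fully open they stand 13 mm farther back than shut.
Start: joints at [1.153, 0.264, 1.604, -0, 1.274, -0.037], TCP at [0.251, 0.627, 0.205] pointing down, gripper open.
Joint ranges: [-2.63, 2.63], [-0.94, 2.18], [0.31, 2.57], [-1.31, 4.45], [0, 2.66], [-2.55, 2.55]. Speed limits (rad/s): [2.57, 2.57, 3.14, 3.14, 3.14, 3.14].

INTERFACE

Orientations are given as a rotation vector (axis times angle).
In Python, from workcell import bot gives the robot as it stands.
- The arm moves only by the tool jog_arm, never from a script. Its argument "motion" is a list of rows, each a list of 5 numbers: the opening, from -1 (shut) to 1 (fully open), then the shift along the tool's x, y, z in mm, then the turn about the tool's z in degrees. In form: [[claw, x, y, z, twist], ...]. A call has 1 to 10 rows; each row shifts and turns the commanded pose from where the row before left it, along the tool's axes as they then stand; what a row does not reach is not made up. A row lasts 1/12 s, in which the tool goes at most 41.7 mm and 7.16 degrees, less where a joint would pass 70% of its speed; a pose out of reach is approached as far as the arm can. A call with a gripper value outside its range is refused whole. The fingers move at their own pace and stop on an object; "force" is the grip in N (left out, the last holds). Time passes only in rows, so rows that do not move let the fingers close. It gives the time, the measured TCP pose, the force, the opening and the grip force at its end, in the units of the state.
- bot.read_state(): the state, without advancing time (a new reading comes with each control period).
- bot.read_camera(name): name is "scene" or "top" or "wrist"; returns (picture, depth): 400x640x3 uint8, red, green, blue; 400x640 float32, m along the optical axis (not along the pixel's ray), 0 where there is no reading.
- bot.get_calibration(name): a dict with "vfov" (degrees; the focal length in pixels is half the picture's height over the tangent of half this angle, whatever the lens; pixels are square), "cx", "cy" (the principal point, pixels), "dist" ([k1, k2, p1, p2, k3] as OpenCV has them; the pictures are not rectified), "rvec" (rotation vector, rad) and "tvec" (3), from world to camera coordinates, as OpenCV has them; the wrist camera has in their place "tool_from_camera" (4x4, takes a point from camera to tool coordinates, whose origin is the TCP and whose axes are the flange's). Camera axes: x right, y down, z forward; pixel columns grow to the right and rows downward; lengths in m; the calibration is good to about 2 mm. A picture is of the moment at which its call begins: read the wrist's pose just before it. get_calibration takes no time and is no camera call.
- bot.finish_job(): hands the job in; it is judged then, once.
The state is a dict: "time": time; "q": joint angles; "joint_vel": joint speeds; "joint_torque": joint torques, N m; "tool_pos": TCP position; "tcp_rot": TCP orientation; "wrist_force": force on the tool from outside, world axes, zero at the start; "torque": the same for the moment, N m; "width": opening from 0.0 (shut) to 1.0 (fully open); "grip_force": force on a finger pad.
Only numpy, scipy, OpenCV 4.12 (cv2) and the standard library are available. Lean on these libraries where they do the work, as an engineer would, in place of code of your own. Each camera call takes 0.05 s, during which the arm holds its last target. There are 200 camera calls.

## Working session

There is one attempt and no reset: what is moved stays moved. The work goes in short steps, Python scripts to look and compute and a tool call to move; the robot and the scene stay as the last step left them, time stands still between calls to the robot, and variables do not carry over. Pictures are saved under pics/ and viewed, at most 10 in all, crops included, and the job is handed in when it is done.

Besides the shell and the picture viewer there is one more tool, called after "Call:" as name([rows], argument=value, ...), one row to a line, values as JSON. jog_arm: Moves the arm, as the interface text tells. Its arguments: {"type":"object","properties":{"motion":{"type":"array"},"force":{"type":"number"}},"required":["motion"]}

```bash
mkdir -p pics; cat > h.py <<'E'
import numpy as np, cv2
from workcell import bot
def K(c):
    f=200/np.tan(np.radians(c['vfov'])/2); return np.array([[f,0,c['cx']],[0,f,c['cy']],[0,0,1.]])
def pose(name,st=None):
    c=bot.get_calibration(name)
    if name=='wrist':
        st=st or bot.read_state(); T=np.eye(4); T[:3,:3]=cv2.Rodrigues(np.array(st['tcp_rot']))[0]; T[:3,3]=st['tool_pos']
        W=T@np.array(c['tool_from_camera']); return c,W[:3,:3],W[:3,3]
    R=cv2.Rodrigues(np.array(c['rvec'],float))[0]; return c,R.T,-R.T@np.array(c['tvec'],float).ravel()
def rays(name,px,st=None):
    c,R,o=pose(name,st)
    u=cv2.undistortPoints(np.array(px,float).reshape(-1,1,2),K(c),np.array(c['dist'],float)).reshape(-1,2)
    return o,(R@np.c_[u,np.ones(len(u))].T).T
def onplane(name,px,z,st=None):
    o,d=rays(name,px,st); return o+d*((z-o[2])/d[:,2])[:,None]
def cloud(name,dep,st=None):
    v,u=np.mgrid[0:400,0:640]; o,d=rays(name,np.c_[u.ravel(),v.ravel()],st)
    return (o+d*dep.reshape(-1,1)).reshape(400,640,3)
def save(n,im): cv2.imwrite('pics/'+n,im[:,:,::-1])
E
python3 - <<'E'
from h import *
for n in('scene','top'):
    p,d=bot.read_camera(n); save(n+'0.png',p); np.savez(n+'0.npz',p=p,d=d)
    c,R,o=pose(n); print(n,o.round(3),R[:,2].round(2),c['vfov'],c['dist'])
print(bot.read_state())
print(bot.get_calibration('wrist'))
E
```

```text
scene [1.266 0.34  0.853] [-0.64 -0.3  -0.71] 47.16088897941867 [0.00108877 0.         0.         0.         0.        ]
top [0.39  0.027 1.156] [ 0.16 -0.03 -0.99] 49.74659834317938 [-0.07255435  0.          0.          0.          0.        ]
{'time': 0.1, 'q': array([ 1.15308490e+00,  2.64706871e-01,  1.60525698e+00,  1.08000652e-05,
        1.27370625e+00, -3.68923387e-02]), 'joint_vel': array([ 0.00211148, -0.00187617, -0.00402519,  0.00063729, -0.0027209 ,
        0.00023059]), 'joint_torque': array([-1.03347011e-03, -5.16707611e+01, -3.68591237e+01, -1.84065584e-04,
        6.30113282e-03,  1.94152022e-05]), 'tool_pos': array([0.25058287, 0.62598104, 0.20335645]), 'tcp_rot': array([-0.59449521, -3.08434196,  0.00317518]), 'wrist_force': array([-0.40649515,  0.25110209, -0.38248831]), 'torque': array([-0.0068263 ,  0.00996389,  0.06063825]), 'grip_force': 0.0, 'width': 0.998493514688562}
{'vfov': 60.190368161158375, 'cx': 323.4025931885018, 'cy': 201.19417396399118, 'dist': array([-0.00520882,  0.        ,  0.        ,  0.        ,  0.        ]), 'tool_from_camera': array([[-2.98469006e-04, -9.62517841e-01, -2.71218210e-01,
         6.87273819e-02],
       [ 9.99999367e-01,  6.87361687e-06, -1.12486841e-03,
        -5.58369708e-04],
       [ 1.08457016e-03, -2.71218374e-01,  9.62517230e-01,
        -1.70613628e-01],
       [ 0.00000000e+00,  0.00000000e+00,  0.00000000e+00,
         1.00000000e+00]])}
```

View pics/top0.png

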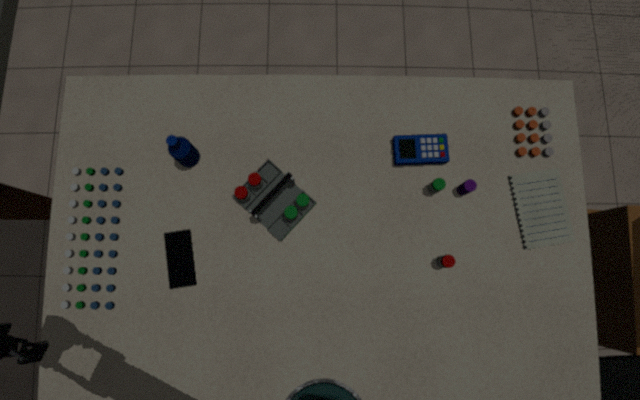

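View pics/scene0.png

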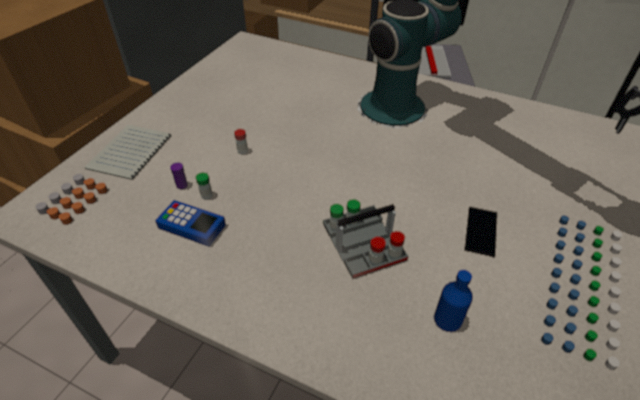

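Top view: loose red cap (447,261), loose green cap (438,185). The carrier is at (272,200), with red caps at (241,193) and (254,180) and green caps at (291,213) and (303,201).

Could be taken for the green jar: the purple jar (467,187), the carrier's own green jars, and the small green pills in the column at (83,240). Could be taken for the red jar: the carrier's red jars and the orange pills (525,130). I choose green (438,185) and red (447,261).

```bash
cat > m.py <<'E'
from h import *
z=np.load('top0.npz'); p,d=z['p'],z['d']
hsv=cv2.cvtColor(p,cv2.COLOR_RGB2HSV); P=cloud('top',d)
print('table z',np.median(P[150:280,330:390,2]))
def blobs(m,a0):
    n,l,s,c=cv2.connectedComponentsWithStats(m.astype('uint8'))
    return [(l==i,c[i],s[i,4]) for i in range(1,n) if s[i,4]>=a0]
H,S,V=cv2.split(hsv)
for nm,m in(('red',((H<6)|(H>174))&(S>150)&(V>60)),('green',(H>50)&(H<80)&(S>120)&(V>40)),('purple',(H>130)&(H<160)&(S>100))):
    for mm,c,a in blobs(m,60):
        q=P[mm]; t=q[q[:,2]>0.062]
        print(nm,c.round(1),a,'plane.065',onplane('top',[c],0.065)[0].round(4),'depth',(np.ptp(t,axis=0)/2+t.min(0)).round(4) if len(t) else q.mean(0), len(t))
# handle: dark & z near .1
m=(P[:,:,2]>0.085)&(P[:,:,2]<0.112); 
for mm,c,a in blobs(m,30):
    q=P[mm]; print('z~.1',c.round(0),a,cv2.minAreaRect(q[:,:2].astype('float32')*1000), np.median(q[:,2]))
for nm,mm in(('term',(P[:,:,2]>.025)&(P[:,:,2]<.05)&(H>100)&(H<130)&(S>120)),):
    for b,c,a in blobs(mm,200): print(nm,c,cv2.minAreaRect(P[b][:,:2].astype('float32')*1000))
cv2.imwrite('pics/crop0.png',np.hstack([cv2.resize(p[140:280,400:500],(400,560),interpolation=2),cv2.resize(p[145:255,225:325],(400,560),interpolation=2)])[:,:,::-1])
E
python3 m.py
```

```text
table z -0.0010055151780780092
red [254.1 178.5] 115 plane.065 [0.6278 0.1791 0.065 ] depth [0.6259 0.1778 0.0735] 115
red [240.4 191.8] 122 plane.065 [0.5928 0.2134 0.065 ] depth [0.5912 0.2119 0.0726] 122
red [448.2 260.7] 114 plane.065 [ 0.4156 -0.3169  0.065 ] depth [ 0.4161 -0.3155  0.0688] 114
green [438.6 183.8] 107 plane.065 [ 0.615  -0.3007  0.065 ] depth [ 0.6139 -0.2997  0.0702] 107
green [302.1 199.6] 136 plane.065 [0.5726 0.0548 0.065 ] depth [0.5703 0.055  0.0734] 131
green [290.6 211.8] 142 plane.065 [0.541  0.0841 0.065 ] depth [0.5396 0.0839 0.0733] 137
purple [467.6 186.3] 148 plane.065 [ 0.6089 -0.3781  0.065 ] depth [ 0.6102 -0.3826  0.0688] 111
z~.1 [182. 150.] 238 ((699.5098266601562, 365.4624328613281), (53.79835510253906, 59.68218231201172), 53.31014633178711) 0.10303423900505881
z~.1 [271. 194.] 342 ((581.4498291015625, 131.2010498046875), (25.24907684326172, 140.9492645263672), 47.5472297668457) 0.10157774935709762
term [418.82902829 149.83640836] ((719.8356323242188, -266.7098693847656), (78.80121612548828, 147.15675354003906), 2.774848699569702)
```

View pics/crop0.png

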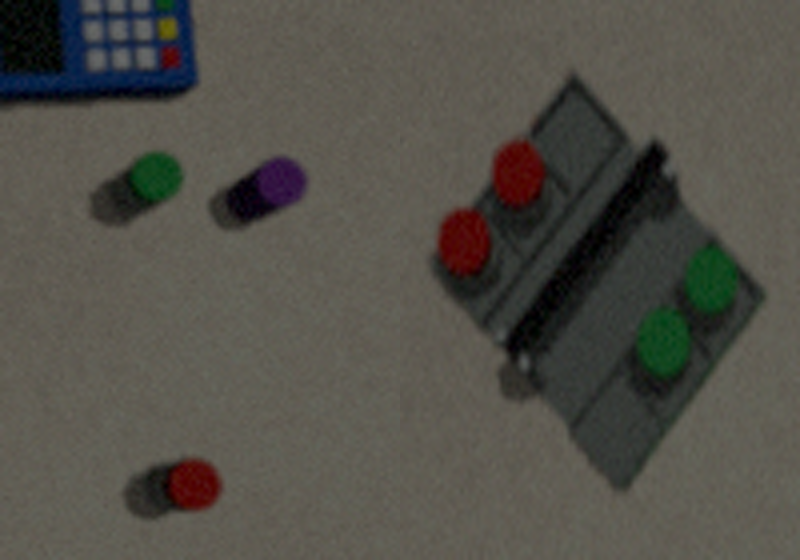

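The crop confirms the choice: loose green and loose red jars upright, purple beside the green one, and the carrier gaps at the top (red row) and bottom (green row). Next I go above the carrier for a close look.

Call:
jog_arm([
  [0.3,-15,-10,0,0],
  [0.3,-30,-21,0,0],
  [0.3,-30,-21,0,0],
  [0.3,-30,-21,0,0],
  [0.3,-30,-21,0,0],
  [0.3,-30,-21,0,0],
  [0.3,-30,-21,0,0],
  [0.3,-30,-21,0,0],
  [0.3,-30,-21,0,0],
  [0.3,-30,-21,0,0],
])

```text
time: 0.93
tool_pos: [0.4419, 0.3334, 0.2043]
tcp_rot: [-0.595, -3.085, 0.001]
wrist_force: [0.8, 0.0, 0.2]
width: 0.65
grip_force: 0.0
```

Call:
jog_arm([
  [0.3,-30,-21,0,0],
  [0.3,-30,-21,0,0],
  [0.3,-30,-21,0,0],
  [0.3,-30,-21,0,0],
  [0.3,-30,-21,0,0],
  [0.3,-20,-14,0,0],
  [0.3,-10,-7,0,0],
  [0.3,0,0,0,0],
  [0.3,0,0,0,0],
])

```text
time: 1.68
tool_pos: [0.5612, 0.1519, 0.2042]
tcp_rot: [-0.597, -3.083, -0.0]
wrist_force: [-1.2, -0.2, -0.1]
width: 0.648
grip_force: 0.0
```

Call:
jog_arm([
  [0.3,0,0,0,7],
  [0.3,0,0,0,7],
  [0.3,0,0,0,7],
  [0.3,0,0,0,0],
  [0.3,0,0,0,0],
  [0.3,0,0,0,0],
])

```text
time: 2.18
tool_pos: [0.5611, 0.1532, 0.2046]
tcp_rot: [-1.14, -2.927, -0.0]
wrist_force: [-0.3, -0.1, 0.8]
width: 0.65
grip_force: 0.0
```

```bash
cat > w.py <<'E'
from h import *
import sys
st=bot.read_state(); p,d=bot.read_camera('wrist'); save(sys.argv[1],p)
np.savez('w.npz',p=p,d=d)
H,S,V=cv2.split(cv2.cvtColor(p,cv2.COLOR_RGB2HSV)); P=cloud('wrist',d,st)
R=cv2.Rodrigues(st['tcp_rot'])[0]; t=st['tool_pos']
print('tool y yaw',np.degrees(np.arctan2(R[1,1],R[0,1])).round(2),'z',R[:,2].round(4),t.round(4),'width',round(st['width'],3))
def blobs(m,a0):
    n,l,s,c=cv2.connectedComponentsWithStats(m.astype('uint8'))
    return [(l==i,c[i],s[i,4]) for i in range(1,n) if s[i,4]>=a0]
C=[]
for nm,m in(('red',((H<6)|(H>174))&(S>150)&(V>40)),('green',(H>50)&(H<80)&(S>120)&(V>30)),('purple',(H>130)&(H<160)&(S>100)&(V>30))):
    for mm,c,a in blobs(m,300):
        q=P[mm&(d>0)]; zt=np.percentile(q[:,2],90); q=q[q[:,2]>zt-0.004]
        cc,r=cv2.minEnclosingCircle(q[:,:2].astype('float32'))
        if not .01<r<.025: continue
        c3=np.r_[cc,zt]; print(nm,c.round(0),a,'world',c3.round(4),'r',round(r,4),'median',np.median(q,0).round(4)[:2],'in tool mm',(R.T@(c3-t)*1000).round(1)); C.append((nm,*cc))
m=(P[:,:,2]>0.096)&(P[:,:,2]<0.112)&(V<60)&(d>0)
for mm,c,a in blobs(m,600):
    q=P[mm][:,:2]; r=cv2.minAreaRect(q.astype('float32')*1000); u=np.cov(q.T); w,v=np.linalg.eigh(u)
    print('bar',c.round(0),a,r,'yaw',np.degrees(np.arctan2(v[1,1],v[0,1])).round(2))
E
python3 w.py w1.png
```

```text
tool y yaw 47.44 z [-3.e-04  2.e-04 -1.e+00] [0.5611 0.1532 0.2046] width 0.65
red [394. 163.] 1212 world [0.5904 0.2106 0.0763] r 0.0169 median [0.5899 0.2105] in tool mm [ 17.2  62.1 128.3]
red [390. 215.] 1123 world [0.6252 0.1767 0.0763] r 0.0173 median [0.6244 0.1773] in tool mm [-31.4  60.7 128.3]
green [253. 215.] 1132 world [0.5393 0.0831 0.0763] r 0.0169 median [0.5391 0.0836] in tool mm [-31.4 -66.4 128.2]
bar [321. 218.] 2253 ((580.824462890625, 130.91851806640625), (11.990154266357422, 139.65771484375), 47.43535614013672) yaw 137.34
```

View pics/w1.png

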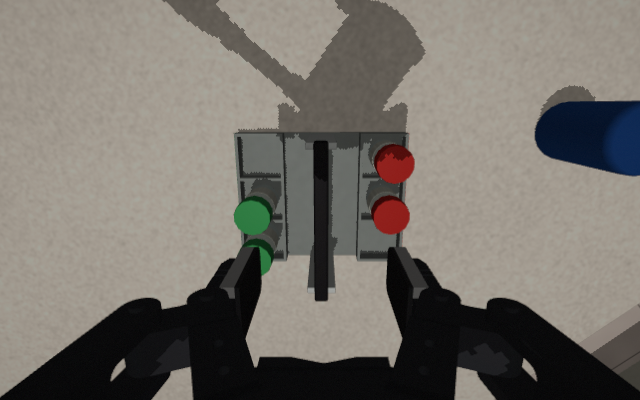

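The wrist view shows the carrier upright in the image: bar at column 321, red caps at (394,163) and (390,215), green cap at (253,215). The red gap is at about (385,250) and the green gap at (262,155). The tool is already aligned with the carrier, so I go to the red jar.

Call:
jog_arm([
  [0.5,-6,-16,0,0],
  [0.5,-13,-32,0,0],
  [0.5,-13,-32,0,0],
  [0.5,-13,-32,0,0],
  [0.5,-13,-32,0,0],
  [0.5,-13,-32,0,0],
  [0.5,-13,-32,0,0],
  [0.5,-13,-32,0,0],
  [0.5,-13,-32,0,0],
  [0.5,-13,-32,0,0],
])

```text
time: 3.07
tool_pos: [0.4437, -0.1562, 0.2047]
tcp_rot: [1.145, 2.925, -0.0]
wrist_force: [-0.1, 0.7, 0.7]
width: 0.752
grip_force: 0.0
```

Call:
jog_arm([
  [0.5,-13,-32,0,0],
  [0.5,-13,-32,0,0],
  [0.5,-13,-32,0,0],
  [0.5,-13,-32,0,0],
  [0.5,-7,-16,0,0],
  [0.5,0,0,0,0],
  [0.5,0,0,0,0],
  [0.5,0,0,0,0],
])

```text
time: 3.73
tool_pos: [0.3904, -0.2997, 0.2045]
tcp_rot: [-1.147, -2.924, -0.001]
wrist_force: [0.3, 0.5, -0.1]
width: 0.754
grip_force: 0.0
```

```bash
python3 w.py w2.png
```

```text
tool y yaw 47.18 z [-2.e-04  8.e-04 -1.e+00] [ 0.3904 -0.2997  0.2045] width 0.754
red [327. 212.] 1063 world [ 0.414  -0.318   0.0723] r 0.0166 median [ 0.4134 -0.3177] in tool mm [-29.9   2.6 132.1]
```

Call:
jog_arm([
  [0.5,-15,1.5,0,0],
  [0.5,-15,1.5,15,0],
  [0.5,0,0,35,0],
  [0.5,0,0,35,0],
  [0.5,0,0,35,0],
  [0.5,0,0,30,0],
  [0.5,0,0,20,0],
  [0.5,0,0,10,0],
  [0.5,0,0,0,0],
  [0.5,0,0,0,0],
])

```text
time: 4.62
tool_pos: [0.4154, -0.3178, 0.0249]
tcp_rot: [-1.145, -2.926, -0.0]
wrist_force: [1.3, 0.5, -0.1]
width: 0.747
grip_force: 0.0
```

Call:
jog_arm([
  [-0.4,0,0,0,0],
  [-0.4,0,0,0,0],
  [-0.4,0,0,0,0],
  [-0.4,0,0,0,0],
  [-0.4,0,0,0,0],
  [-0.4,0,0,0,0],
  [-0.4,0,0,0,0],
  [-0.4,0,0,0,0],
], force=25)

```text
time: 5.28
tool_pos: [0.4164, -0.3196, 0.0267]
tcp_rot: [1.146, 2.921, -0.001]
wrist_force: [0.1, 0.5, 5.9]
width: 0.386
grip_force: 24.9
```

Call:
jog_arm([
  [-0.4,0,0,-10,0],
  [-0.4,0,0,-20,0],
  [-0.4,0,0,-30,0],
  [-0.4,0,0,-30,0],
  [-0.4,0,0,-30,0],
  [-0.4,0,0,-30,0],
  [-0.4,0,10,-15,0],
  [-0.4,6,20,0,0],
  [-0.4,8,31,0,0],
  [-0.4,8,31,0,0],
])

```text
time: 6.12
tool_pos: [0.4615, -0.2358, 0.1911]
tcp_rot: [1.15, 2.922, -0.001]
wrist_force: [0.0, 0.6, -0.7]
width: 0.384
grip_force: 25.1
```

Call:
jog_arm([
  [-0.4,9,32,0,0],
  [-0.4,9,32,0,0],
  [-0.4,9,32,0,0],
  [-0.4,9,32,0,0],
  [-0.4,9,32,0,0],
  [-0.4,9,32,0,0],
  [-0.4,9,32,0,0],
  [-0.4,9,32,0,0],
  [-0.4,9,32,0,0],
  [-0.4,9,32,0,0],
])

```text
time: 6.95
tool_pos: [0.6129, 0.0614, 0.1903]
tcp_rot: [1.147, 2.925, -0.0]
wrist_force: [0.1, -0.6, -1.7]
width: 0.388
grip_force: 25.1
```

Call:
jog_arm([
  [-0.4,9,32,0,0],
  [-0.4,9,31,0,0],
  [-0.4,6,20,0,0],
  [-0.4,2,10,0,0],
  [-0.4,0,0,0,0],
  [-0.4,0,0,0,0],
  [-0.4,0,0,0,0],
])

```text
time: 7.53
tool_pos: [0.6562, 0.1444, 0.1896]
tcp_rot: [-1.148, -2.924, 0.002]
wrist_force: [-0.1, -0.8, 0.6]
width: 0.385
grip_force: 25.1
```

```bash
python3 w.py w3.png
```

```text
tool y yaw 47.14 z [-8.e-04 -9.e-04 -1.e+00] [0.6562 0.1444 0.1896] width 0.385
red [330.  71.] 1516 world [0.5907 0.2107 0.0762] r 0.0169 median [0.5904 0.2108] in tool mm [ 93.1   4.2 113.3]
red [329. 134.] 1312 world [0.6254 0.1773 0.0763] r 0.0166 median [0.6253 0.1774] in tool mm [ 45.    3.3 113.3]
red [323. 266.] 5645 world [0.6536 0.1456 0.2349] r 0.0172 median [0.6529 0.1466] in tool mm [  2.7  -1.  -45.3]
green [175. 134.] 1523 world [0.5396 0.0831 0.0763] r 0.0168 median [0.5397 0.0839] in tool mm [  43.7 -124.1  113.5]
green [181. 185.] 1384 world [0.571  0.0535 0.0763] r 0.0169 median [0.571 0.054] in tool mm [   0.6 -124.4  113.5]
bar [242. 126.] 3457 ((580.7123413085938, 131.2769317626953), (12.388097763061523, 139.4970703125), 47.55498504638672) yaw 137.55
```

View pics/w3.png

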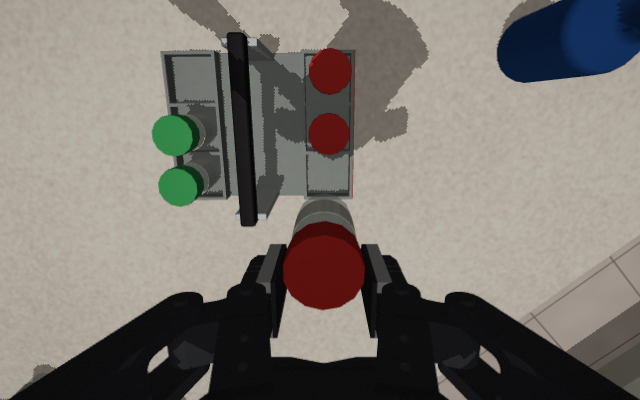

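Wrist view: red jar held at (323,266), the red gap empty at about (328,174), the bar at column 242, and the carrier undisturbed. I'll cast the carrier's outer wall-top corners, (354,50) (355,197) (161,52) (176,199), as a cross-check.

```bash
python3 - <<'E'
from h import *
st=bot.read_state()
C=onplane('wrist',[(354,50),(355,197),(161,52),(176,199)],0.020+.002,st)[:,:2]
print(C.round(4)); c=C.mean(0); print('centre',c)
R=cv2.Rodrigues(st['tcp_rot'])[0]; t=st['tool_pos']
for c in (c,np.array([.5808,.1311])):
    a=np.radians(-42.55); x=np.array([np.cos(a),np.sin(a)]); y=np.array([-x[1],x[0]])
    for s in(1,-1):
        g=c+s*(.046*x+.064*y); print(g.round(4),'from TCP',(R.T@(np.r_[g,0]-t)*1000)[:2].round(1))
E
```

```text
[[0.5898 0.2425]
 [0.6939 0.1517]
 [0.4713 0.1129]
 [0.5714 0.0167]]
centre [0.58159398 0.13095325]
[0.6588 0.147 ] from TCP [0.  3.9]
[0.5044 0.1149] from TCP [  91.3 -124.6]
[0.658  0.1471] from TCP [0.7 3.5]
[0.5036 0.1151] from TCP [  92.  -125.1]
```

Call:
jog_arm([
  [-0.4,-1.5,4,0,0],
  [-0.4,0,0,15,0],
  [-0.4,0,0,30,0],
  [-0.4,0,0,30,0],
  [-0.4,0,0,25,0],
  [-0.4,0,0,10,0],
  [-0.4,0,0,0,0],
  [-0.4,0,0,0,0],
])

```text
time: 8.25
tool_pos: [0.6607, 0.1472, 0.0798]
tcp_rot: [-1.148, -2.924, 0.0]
wrist_force: [1.8, -0.5, 0.1]
width: 0.383
grip_force: 25.1
```

Call:
jog_arm([
  [-0.4,0,0,10,0],
  [-0.4,0,0,10,0],
  [-0.4,0,0,10,0],
  [-0.4,0,0,8,0],
  [-0.4,0,0,6,0],
  [-0.4,0,0,3,0],
  [-0.4,0,0,0,0],
  [-0.4,0,0,0,0],
])

```text
time: 8.92
tool_pos: [0.6607, 0.1478, 0.0325]
tcp_rot: [-1.147, -2.925, 0.0]
wrist_force: [0.6, -0.6, -0.4]
width: 0.389
grip_force: 25.1
```

Inserted without contact. I release it, rise and look.

Call:
jog_arm([
  [-0.4,0,0,1,0],
  [-0.15,0,0,0,0],
  [0.1,0,0,0,0],
  [0.3,0,0,0,0],
  [0.3,0,0,0,0],
  [0.3,0,0,0,0],
  [0.3,0,0,0,0],
  [0.3,0,0,-10,0],
  [0.3,0,0,-20,0],
  [0.3,0,0,-25,0],
])

```text
time: 9.75
tool_pos: [0.6587, 0.1474, 0.0853]
tcp_rot: [-1.145, -2.921, 0.004]
wrist_force: [1.0, -1.1, 0.7]
width: 0.646
grip_force: 0.0
```

Call:
jog_arm([
  [0.3,0,0,-30,0],
  [0.3,0,0,-30,0],
  [0.3,0,0,-30,0],
  [0.3,0,0,-25,0],
  [0.3,15,-15,0,0],
  [0.3,25,-25,0,0],
  [0.3,15,-15,0,0],
  [0.3,5,-5,0,0],
  [0.3,0,0,0,0],
  [0.3,0,0,0,0],
])

```text
time: 10.58
tool_pos: [0.5766, 0.1446, 0.2025]
tcp_rot: [1.146, 2.923, 0.002]
wrist_force: [0.7, 0.3, 0.4]
width: 0.652
grip_force: 0.0
```

```bash
python3 w.py w4.png
```

```text
tool y yaw 47.19 z [ 2.1e-03  3.0e-04 -1.0e+00] [0.5766 0.1446 0.2025] width 0.652
red [390. 144.] 1246 world [0.5905 0.2105 0.0762] r 0.0168 median [0.5897 0.2105] in tool mm [ 34.7  57.6 126.3]
red [386. 197.] 1170 world [0.6252 0.177  0.0762] r 0.0168 median [0.6247 0.1772] in tool mm [-13.5  56.6 126.4]
green [247. 198.] 1173 world [0.5396 0.083  0.0764] r 0.017 median [0.5393 0.0836] in tool mm [-14.6 -70.6 126. ]
bar [315. 199.] 2399 ((580.6087036132812, 131.1072998046875), (11.997779846191406, 138.86448669433594), 47.481346130371094) yaw 137.45
```

Call:
jog_arm([
  [0.5,-15,-10,0,0],
  [0.5,-25,-20,0,0],
  [0.5,-25,-20,0,0],
  [0.5,-10,-10,0,0],
  [0.5,0,0,0,0],
])

```text
time: 11.05
tool_pos: [0.5914, 0.0465, 0.2014]
tcp_rot: [1.152, 2.922, -0.001]
wrist_force: [-0.4, 0.9, -0.2]
width: 0.751
grip_force: 0.0
```

```bash
python3 w.py w5.png
```

```text
tool y yaw 46.97 z [ 2.e-04 -1.e-03 -1.e+00] [0.5914 0.0465 0.2014] width 0.751
red [471.  47.] 1718 world [0.5907 0.2103 0.076 ] r 0.0168 median [0.59 0.21] in tool mm [112.4 119.3 125.2]
red [464. 109.] 1481 world [0.6249 0.1766 0.0762] r 0.0169 median [0.6247 0.1768] in tool mm [ 64.4 118.  125.1]
red [461. 160.] 1332 world [0.6587 0.1489 0.0762] r 0.0168 median [0.6581 0.149 ] in tool mm [ 20.8 120.8 125.2]
green [313. 111.] 1273 world [0.5392 0.0825 0.0763] r 0.0168 median [0.5392 0.0828] in tool mm [ 62.9  -9.2 125. ]
green [314. 161.] 1169 world [0.5709 0.0529 0.0763] r 0.0168 median [0.5704 0.0532] in tool mm [ 19.5  -9.3 125.2]
bar [396.  99.] 3326 ((581.1166381835938, 130.60179138183594), (12.46830940246582, 139.39242553710938), 47.386104583740234) yaw 137.39
```

Call:
jog_arm([
  [0.5,-15,-15,0,0],
  [0.5,-25,-25,0,0],
  [0.5,-25,-25,0,0],
  [0.5,-25,-25,0,0],
  [0.5,-25,-25,0,0],
  [0.5,-25,-25,0,0],
  [0.5,-25,-25,0,0],
  [0.5,-25,-25,0,0],
  [0.5,-20,-25,0,0],
  [0.5,-15,-25,0,0],
])

```text
time: 11.93
tool_pos: [0.5934, -0.2804, 0.2013]
tcp_rot: [1.146, 2.924, 0.001]
wrist_force: [-0.5, -0.0, -0.1]
width: 0.753
grip_force: 0.0
```

Call:
jog_arm([
  [0.5,0,0,0,0],
  [0.5,0,0,0,0],
  [0.5,0,0,0,0],
])

```text
time: 12.18
tool_pos: [0.5926, -0.2783, 0.2012]
tcp_rot: [-1.146, -2.924, -0.002]
wrist_force: [0.2, 0.6, -0.5]
width: 0.751
grip_force: 0.0
```

```bash
python3 w.py w6.png
```

```text
tool y yaw 47.19 z [-1.0e-04  1.3e-03 -1.0e+00] [ 0.5926 -0.2783  0.2012] width 0.751
green [321. 215.] 1056 world [ 0.6136 -0.3021  0.0723] r 0.0166 median [ 0.6133 -0.3018] in tool mm [-31.7  -3.3 128.9]
```

The red jar is seated, with its cap at the same height as its neighbours. The green jar is at tool (-32,-3).

Call:
jog_arm([
  [0.5,-16,-1.5,0,0],
  [0.5,-15,-1.5,12,0],
  [0.5,0,0,35,0],
  [0.5,0,0,35,0],
  [0.5,0,0,35,0],
  [0.5,0,0,30,0],
  [0.5,0,0,20,0],
  [0.5,0,0,9,0],
  [0.5,0,0,0,0],
  [0.5,0,0,0,0],
])

```text
time: 13.07
tool_pos: [0.6135, -0.3018, 0.0261]
tcp_rot: [1.145, 2.925, 0.0]
wrist_force: [-0.0, -0.0, 1.2]
width: 0.751
grip_force: 0.0
```

Call:
jog_arm([
  [-0.4,0,0,0,0],
  [-0.4,0,0,0,0],
  [-0.4,0,0,0,0],
  [-0.4,0,0,0,0],
  [-0.4,0,0,0,0],
  [-0.4,0,0,0,0],
  [-0.4,0,0,0,0],
  [-0.4,0,0,0,0],
], force=25)

```text
time: 13.73
tool_pos: [0.6147, -0.3036, 0.0283]
tcp_rot: [1.146, 2.92, -0.0]
wrist_force: [0.7, 0.9, 6.6]
width: 0.388
grip_force: 24.9
```

Call:
jog_arm([
  [-0.4,0,0,-10,0],
  [-0.4,0,0,-20,0],
  [-0.4,0,0,-30,0],
  [-0.4,0,0,-30,0],
  [-0.4,0,0,-30,0],
  [-0.4,0,0,-30,0],
  [-0.4,0,0,-15,0],
  [-0.4,15,10,0,0],
  [-0.4,30,19,0,0],
  [-0.4,30,19,0,0],
])

```text
time: 14.57
tool_pos: [0.5901, -0.2169, 0.1918]
tcp_rot: [1.15, 2.922, -0.0]
wrist_force: [0.2, 0.1, -1.4]
width: 0.384
grip_force: 24.9
```

Call:
jog_arm([
  [-0.4,30,19,0,0],
  [-0.4,30,19,0,0],
  [-0.4,30,19,0,0],
  [-0.4,30,19,0,0],
  [-0.4,30,19,0,0],
  [-0.4,30,19,0,0],
  [-0.4,30,19,0,0],
  [-0.4,30,19,0,0],
  [-0.4,30,19,0,0],
  [-0.4,15,10,0,0],
])

```text
time: 15.4
tool_pos: [0.5027, 0.1129, 0.1912]
tcp_rot: [-1.144, -2.925, -0.002]
wrist_force: [1.3, -0.5, -0.7]
width: 0.385
grip_force: 25.0
```

Call:
jog_arm([
  [-0.4,0,0,0,0],
  [-0.4,0,0,0,0],
  [-0.4,0,0,0,0],
])

```text
time: 15.65
tool_pos: [0.5044, 0.1093, 0.1909]
tcp_rot: [1.146, 2.924, -0.001]
wrist_force: [-0.2, 0.4, -0.3]
width: 0.384
grip_force: 25.0
```

```bash
python3 w.py w7.png; python3 - <<'E'
from h import *
st=bot.read_state(); R=cv2.Rodrigues(st['tcp_rot'])[0]; g=np.r_[.5042,.115,.004]
print('gap in tool',(R.T@(g-st['tool_pos'])*1000).round(1))
E
```

```text
tool y yaw 47.2 z [ 5.e-04 -7.e-04 -1.e+00] [0.5044 0.1093 0.1909] width 0.384
red [477. 179.] 1419 world [0.5902 0.2102 0.0761] r 0.017 median [0.5892 0.2104] in tool mm [  5.7 132.4 114.8]
red [470. 231.] 1296 world [0.6248 0.1773 0.0761] r 0.017 median [0.6242 0.1772] in tool mm [-42.  131.7 114.8]
green [323. 267.] 5515 world [0.5029 0.1097 0.2349] r 0.017 median [0.5021 0.1105] in tool mm [  1.4  -0.7 -44. ]
bar [409. 216.] 1977 ((567.7928466796875, 142.55783081054688), (12.358586311340332, 104.71372985839844), 47.289268493652344) yaw 137.97
gap in tool [  4.5   4.3 186.8]
```

View pics/w7.png

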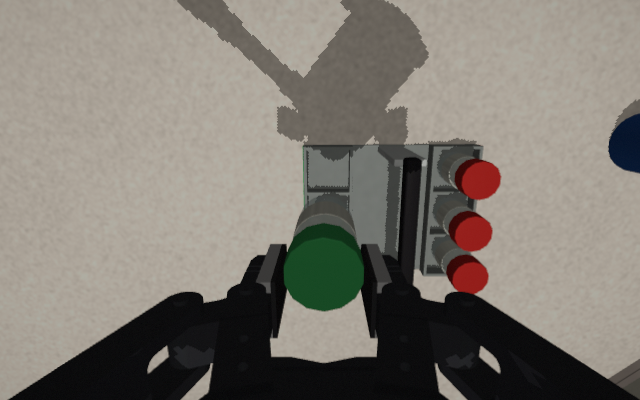

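The green jar is held at (323,267), the green gap is clear at about (328,168), and all three red caps sit in their row. Shift (3.5, 5), then descend.

Call:
jog_arm([
  [-0.4,3.5,5,0,0],
  [-0.4,0,0,15,0],
  [-0.4,0,0,30,0],
  [-0.4,0,0,30,0],
  [-0.4,0,0,25,0],
  [-0.4,0,0,10,0],
  [-0.4,0,0,0,0],
  [-0.4,0,0,0,0],
])

```text
time: 16.37
tool_pos: [0.5054, 0.1155, 0.0807]
tcp_rot: [-1.148, -2.924, 0.001]
wrist_force: [-0.4, 0.3, 0.5]
width: 0.387
grip_force: 25.0
```

Call:
jog_arm([
  [-0.4,0,0,10,0],
  [-0.4,0,0,10,0],
  [-0.4,0,0,10,0],
  [-0.4,0,0,8,0],
  [-0.4,0,0,6,0],
  [-0.4,0,0,3,0],
  [-0.4,0,0,0,0],
  [-0.4,0,0,0,0],
])

```text
time: 17.03
tool_pos: [0.5052, 0.116, 0.0335]
tcp_rot: [-1.147, -2.925, 0.0]
wrist_force: [0.5, -0.1, -0.4]
width: 0.382
grip_force: 25.0
```

Call:
jog_arm([
  [-0.4,0,0,1,0],
  [-0.15,0,0,0,0],
  [0.1,0,0,0,0],
  [0.3,0,0,0,0],
  [0.3,0,0,0,0],
  [0.3,0,0,0,0],
  [0.3,0,0,0,0],
  [0.3,0,0,-10,0],
  [0.3,0,0,-20,0],
  [0.3,0,0,-25,0],
])

```text
time: 17.87
tool_pos: [0.5032, 0.1156, 0.0869]
tcp_rot: [-1.145, -2.921, 0.004]
wrist_force: [0.3, 0.0, 1.0]
width: 0.651
grip_force: 0.0
```

Call:
jog_arm([
  [0.3,0,0,-30,0],
  [0.3,0,0,-30,0],
  [0.3,0,0,-30,0],
  [0.3,0,0,-25,0],
  [0.0,-15,10,0,0],
  [-0.06,-28,20,0,0],
  [-0.06,-28,20,0,0],
  [-0.06,-14,12,0,0],
  [-0.06,0,0,0,0],
  [-0.06,0,0,0,0],
])

```text
time: 18.7
tool_pos: [0.6099, 0.1035, 0.2028]
tcp_rot: [-1.147, -2.924, 0.0]
wrist_force: [-0.4, 0.3, 0.9]
width: 0.471
grip_force: 0.0
```

```bash
python3 w.py w8.png
```

```text
tool y yaw 47.15 z [-8.e-04  1.e-04 -1.e+00] [0.6099 0.1035 0.2028] width 0.471
red [403.  80.] 1434 world [0.5907 0.2105 0.0762] r 0.017 median [0.59   0.2104] in tool mm [ 86.8  65.4 126.5]
red [398. 139.] 1266 world [0.6255 0.177  0.0762] r 0.0169 median [0.6247 0.177 ] in tool mm [ 38.5  64.6 126.5]
red [398. 188.] 1173 world [0.6588 0.1491 0.0762] r 0.0169 median [0.658  0.1494] in tool mm [ -5.   66.8 126.5]
green [251.  82.] 1425 world [0.5055 0.1173 0.0763] r 0.0169 median [0.5054 0.1176] in tool mm [ 85.8 -60.8 126.5]
green [252. 141.] 1256 world [0.5397 0.0829 0.0763] r 0.0168 median [0.5393 0.0834] in tool mm [ 37.3 -62.8 126.5]
green [254. 189.] 1159 world [0.5712 0.0534 0.0764] r 0.0168 median [0.5706 0.0539] in tool mm [ -5.8 -63.  126.4]
bar [325. 134.] 2775 ((580.843017578125, 130.64138793945312), (11.52647876739502, 140.02532958984375), 47.48406219482422) yaw 137.42
```

View pics/w8.png

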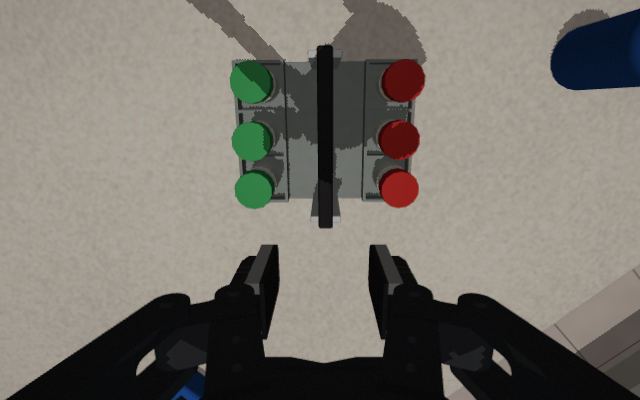

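All six caps are in place: greens at column 252, reds at 400, all at equal height. The bar is at column 325. The bar centre is 39.5 mm along tool x, and I descend 125 mm.

Call:
jog_arm([
  [-0.06,14,0,0,0],
  [-0.06,18,0,0,0],
  [-0.06,7.5,0,10,0],
  [-0.06,0,0,25,0],
  [-0.06,0,0,30,0],
  [-0.06,0,0,25,0],
  [-0.06,0,0,20,0],
  [-0.06,0,0,15,0],
  [-0.06,0,0,0,0],
  [-0.06,0,0,0,0],
])

```text
time: 19.58
tool_pos: [0.5782, 0.1311, 0.0764]
tcp_rot: [-1.144, -2.923, 0.002]
wrist_force: [-0.0, 0.1, 0.7]
width: 0.47
grip_force: 0.0
```

Call:
jog_arm([
  [-0.9,0,0,0,0],
  [-0.9,0,0,0,0],
  [-0.9,0,0,0,0],
  [-0.9,0,0,0,0],
  [-0.9,0,0,0,0],
  [-0.9,0,0,0,0],
  [-0.9,0,0,0,0],
  [-0.9,0,0,0,0],
], force=30)

```text
time: 20.25
tool_pos: [0.5807, 0.1305, 0.0776]
tcp_rot: [1.147, 2.925, 0.0]
wrist_force: [0.4, 0.2, 1.0]
width: 0.047
grip_force: 0.0
```

Call:
jog_arm([
  [-1,0,0,0,0],
  [-1,0,0,0,0],
  [-1,0,0,0,0],
  [-1,0,0,0,0],
], force=80)

```text
time: 20.58
tool_pos: [0.5806, 0.1305, 0.0775]
tcp_rot: [-1.147, -2.925, 0.0]
wrist_force: [-0.3, -0.2, -0.0]
width: 0.001
grip_force: 0.0
```

The fingers shut on nothing, so I look before moving.

```bash
python3 w.py w9.png; python3 - <<'E'
from h import *
p,d=bot.read_camera('scene'); q,_=bot.read_camera('wrist')
save('chk.png',np.hstack([cv2.resize(p[150:300,280:480],(400,300)),cv2.resize(q,(400,300))]))
E
```

```text
tool y yaw 47.18 z [-1.e-04 -0.e+00 -1.e+00] [0.5806 0.1305 0.0775] width 0.001
red [452. 146.] 3909 world [0.5903 0.2105 0.0761] r 0.017 median [0.5895 0.2107] in tool mm [47.3 65.2  1.4]
red [441. 233.] 3382 world [0.625  0.1773 0.076 ] r 0.0169 median [0.6242 0.1775] in tool mm [-0.8 64.5  1.5]
green [207. 148.] 3830 world [0.5053 0.1176 0.0762] r 0.017 median [0.5052 0.1183] in tool mm [ 46.5 -60.7   1.3]
green [211. 235.] 3352 world [0.5394 0.083  0.0762] r 0.017 median [0.539  0.0842] in tool mm [ -2.  -62.8   1.4]
bar [326. 171.] 3971 ((552.4705810546875, 157.0393524169922), (12.022439956665039, 61.92695999145508), 47.416015625) yaw 137.39
```

View pics/chk.png

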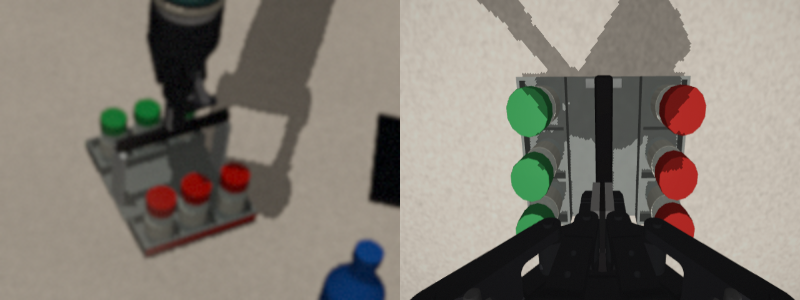

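```bash
python3 - <<'E'
from h import *
z=np.load('w.npz'); d=z['d']; p=z['p']; st=bot.read_state(); P=cloud('wrist',d,st)
R=cv2.Rodrigues(st['tcp_rot'])[0]; T=(P-st['tool_pos'])@R*1000
for r in range(110,330,10): print(r,[tuple(T[r,c].round(0).astype(int)) if d[r,c]>0 else None for c in (304,312,316,320,324,328,336,344)])
q,_=bot.read_camera('top'); s,ds=bot.read_camera('scene')
save('chk2.png',np.hstack([cv2.resize(p[150:330,200:440],(400,300)),cv2.resize(s[180:255,330:430],(400,300),interpolation=2)]))
E
```

```text
110 [(np.int64(66), np.int64(-9), np.int64(-15)), (np.int64(66), np.int64(-5), np.int64(-26)), (np.int64(66), np.int64(-4), np.int64(-27)), (np.int64(66), np.int64(-2), np.int64(-27)), (np.int64(66), np.int64(0), np.int64(-27)), (np.int64(66), np.int64(1), np.int64(-25)), (np.int64(66), np.int64(4), np.int64(-28)), (np.int64(66), np.int64(8), np.int64(-15))]
120 [(np.int64(58), np.int64(-14), np.int64(73)), (np.int64(62), np.int64(-5), np.int64(-26)), (np.int64(62), np.int64(-4), np.int64(-27)), (np.int64(62), np.int64(-2), np.int64(-26)), (np.int64(62), np.int64(0), np.int64(-26)), (np.int64(62), np.int64(1), np.int64(-27)), (np.int64(62), np.int64(4), np.int64(-26)), (np.int64(58), np.int64(13), np.int64(72))]
130 [(np.int64(51), np.int64(-14), np.int64(72)), (np.int64(58), np.int64(-5), np.int64(-25)), (np.int64(58), np.int64(-4), np.int64(-27)), (np.int64(58), np.int64(-2), np.int64(-27)), (np.int64(58), np.int64(0), np.int64(-27)), (np.int64(58), np.int64(1), np.int64(-27)), (np.int64(58), np.int64(4), np.int64(-26)), (np.int64(51), np.int64(14), np.int64(73))]
140 [(np.int64(44
[... 6124 characters left out ...]
), np.int64(-6), np.int64(-84)), (np.int64(12), np.int64(-4), np.int64(-84)), (np.int64(6), np.int64(-3), np.int64(-76)), (np.int64(0), np.int64(-2), np.int64(-66)), (np.int64(0), np.int64(0), np.int64(-66)), (np.int64(-1), np.int64(1), np.int64(-65)), (np.int64(12), np.int64(3), np.int64(-84)), (np.int64(12), np.int64(5), np.int64(-84))]
320 [(np.int64(18), np.int64(-5), np.int64(-97)), (np.int64(10), np.int64(-4), np.int64(-87)), (np.int64(2), np.int64(-3), np.int64(-75)), (np.int64(-4), np.int64(-2), np.int64(-65)), (np.int64(-4), np.int64(0), np.int64(-66)), (np.int64(-4), np.int64(1), np.int64(-66)), (np.int64(12), np.int64(3), np.int64(-89)), (np.int64(16), np.int64(5), np.int64(-96))]
```

View pics/chk2.png

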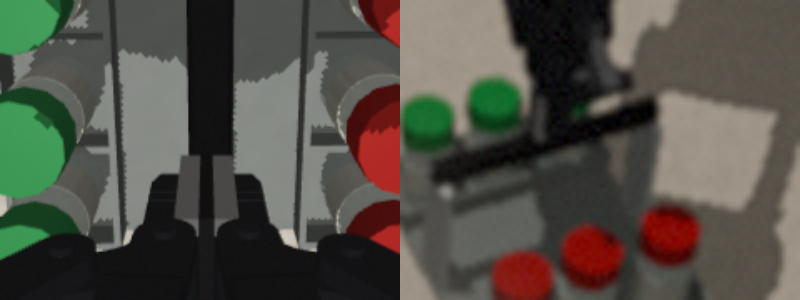

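Reading the crop: the shut grey pads (centre at 207,190 in the left crop) sit above the bar and hide its end, so they closed just over its top. The depth agrees, since the pads' front face starts about 35 mm behind the reported TCP. I open to 40 mm and measure the tips' real height.

Call:
jog_arm([
  [-0.06,0,0,0,0],
  [-0.06,0,0,0,0],
  [-0.06,0,0,0,0],
  [-0.06,0,0,0,0],
  [-0.06,0,0,0,0],
], force=30)

```text
time: 21.25
tool_pos: [0.5807, 0.1305, 0.0776]
tcp_rot: [1.147, 2.925, 0.0]
wrist_force: [-0.3, 0.3, -0.3]
width: 0.468
grip_force: 0.0
```

```bash
python3 - <<'E'
from h import *
st=bot.read_state(); p,d=bot.read_camera('wrist'); P=cloud('wrist',d,st)
R=cv2.Rodrigues(st['tcp_rot'])[0]; T=(P-st['tool_pos'])@R*1000
print(st['tool_pos'],st['width'])
for s in(1,-1):
    m=(d>0)&(abs(T[:,:,0])<14)&(T[:,:,2]<-5)&(s*T[:,:,1]>13)&(s*T[:,:,1]<45)
    q=T[m]
    for a in range(-75,-5,5):
        k=q[(q[:,2]>=a)&(q[:,2]<a+5)]
        if len(k)>3: print(s,a,len(k),'y',k[:,1].min().round(1),k[:,1].max().round(1),'x',k[:,0].max().round(1))
E
```

```text
[0.58065037 0.13054291 0.07759256] 0.46829626542615915
1 -75 370 y 20.7 44.6 x 13.9
1 -70 549 y 19.2 29.9 x 12.0
1 -65 274 y 19.2 30.8 x 11.4
1 -60 329 y 19.2 33.2 x 11.5
1 -55 301 y 19.2 33.3 x 11.3
1 -50 274 y 19.2 33.0 x 11.4
1 -45 238 y 19.2 32.9 x 11.3
1 -40 192 y 19.2 32.2 x 11.2
1 -35 92 y 19.3 25.9 x 10.9
1 -30 7 y 19.4 19.6 x 6.8
-1 -75 366 y -43.4 -22.1 x 13.8
-1 -70 549 y -32.8 -20.3 x 12.1
-1 -65 285 y -33.3 -20.5 x 11.4
-1 -60 338 y -34.2 -20.5 x 11.4
-1 -55 297 y -34.4 -20.5 x 11.3
-1 -50 265 y -34.3 -20.5 x 11.4
-1 -45 242 y -34.2 -20.5 x 11.4
-1 -40 198 y -33.9 -20.6 x 11.3
-1 -35 85 y -27.3 -20.6 x 10.9
-1 -30 8 y -20.9 -20.8 x 6.7
```

The pads really span about 33 to 68 mm behind the reported TCP, so I need to go 28 mm lower to centre them on the bar.

Call:
jog_arm([
  [-0.06,0,0,4,0],
  [-0.06,0,0,8,0],
  [-0.06,0,0,8,0],
  [-0.06,0,0,6,0],
  [-0.06,0,0,2,0],
  [-0.06,0,0,0,0],
  [-0.06,0,0,0,0],
])

```text
time: 21.88
tool_pos: [0.5803, 0.1305, 0.0491]
tcp_rot: [-1.146, -2.924, 0.001]
wrist_force: [0.1, 0.2, 0.5]
width: 0.468
grip_force: 0.0
```

Call:
jog_arm([
  [-0.9,0,0,0,0],
  [-0.9,0,0,0,0],
  [-0.9,0,0,0,0],
  [-0.9,0,0,0,0],
  [-0.9,0,0,0,0],
  [-0.9,0,0,0,0],
  [-0.9,0,0,0,0],
  [-0.9,0,0,0,0],
], force=30)

```text
time: 22.55
tool_pos: [0.5814, 0.1308, 0.0502]
tcp_rot: [1.146, 2.924, 0.001]
wrist_force: [2.0, 2.0, 1.9]
width: 0.135
grip_force: 34.5
```

Bar gripped (width 0.135, about 11.5 mm). I tighten the grip, then lift gently.

Call:
jog_arm([
  [-0.9,0,0,0,0],
  [-0.9,0,0,0,0],
  [-0.9,0,0,0,0],
  [-0.9,0,0,0,0],
], force=90)

```text
time: 22.88
tool_pos: [0.5814, 0.1308, 0.0503]
tcp_rot: [1.146, 2.924, 0.002]
wrist_force: [1.2, 0.8, 4.4]
width: 0.125
grip_force: 88.7
```

Call:
jog_arm([
  [-0.9,0,0,-1,0],
  [-0.9,0,0,-2,0],
  [-0.9,0,0,-3,0],
  [-0.9,0,0,-4,0],
  [-0.9,0,0,-4,0],
  [-0.9,0,0,-3,0],
  [-0.9,0,0,-2,0],
  [-0.9,0,0,-1,0],
  [-0.9,0,0,0,0],
  [-0.9,0,0,0,0],
])

```text
time: 23.72
tool_pos: [0.5806, 0.1305, 0.0696]
tcp_rot: [1.147, 2.925, -0.0]
wrist_force: [-0.2, -1.0, -5.7]
width: 0.121
grip_force: 87.7
```

```bash
python3 w.py w10.png
```

```text
tool y yaw 47.18 z [ 0. -0. -1.] [0.5806 0.1305 0.0696] width 0.121
red [471. 153.] 5500 world [0.5894 0.2098 0.0953] r 0.0169 median [0.5885 0.2099] in tool mm [ 47.4  64.1 -25.7]
red [457. 253.] 4640 world [0.624  0.1762 0.0952] r 0.017 median [0.6229 0.1766] in tool mm [ -0.8  63.  -25.6]
green [184. 154.] 5417 world [0.5043 0.1172 0.0955] r 0.017 median [0.504 0.118] in tool mm [ 46.9 -61.7 -25.8]
green [191. 255.] 4608 world [0.5381 0.0826 0.0954] r 0.017 median [0.5377 0.0837] in tool mm [ -1.4 -64.  -25.8]
```

It rose 19 mm and stays level: the four visible caps are at 95.2 to 95.5 mm. I lift 80 mm more.

Call:
jog_arm([
  [-0.9,0,0,-3,0],
  [-0.9,0,0,-6,0],
  [-0.9,0,0,-9,0],
  [-0.9,0,0,-11,0],
  [-0.9,0,0,-12,0],
  [-0.9,0,0,-12,0],
  [-0.9,0,0,-10,0],
  [-0.9,0,0,-8,0],
  [-0.9,0,0,-5,0],
  [-0.9,0,0,-3,0],
])

```text
time: 24.6
tool_pos: [0.5812, 0.1306, 0.1499]
tcp_rot: [1.146, 2.923, 0.001]
wrist_force: [0.9, -0.8, -6.5]
width: 0.121
grip_force: 87.8
```

Call:
jog_arm([
  [-0.9,0,0,-1,0],
  [-0.9,0,0,0,0],
  [-0.9,0,0,0,0],
  [-0.9,0,0,0,0],
  [-0.9,0,0,0,0],
  [-0.9,0,0,0,0],
  [-0.9,0,0,0,0],
  [-0.9,0,0,0,0],
  [-0.9,0,0,0,0],
  [-0.9,0,0,0,0],
])

```text
time: 25.43
tool_pos: [0.5807, 0.1305, 0.1496]
tcp_rot: [1.147, 2.925, 0.0]
wrist_force: [-0.2, -0.2, -6.3]
width: 0.122
grip_force: 87.8
```

```bash
python3 w.py w11.png; python3 -c "
from h import *
print(np.abs(bot.read_state()['joint_vel']).max()); p,_=bot.read_camera('scene'); save('end.png',p)
p2=np.hstack([cv2.resize(p[80:280,260:500],(400,333)),cv2.resize(cv2.imread('pics/w11.png')[:,:,::-1],(400,333))]); save('endc.png',p2)"
```

```text
tool y yaw 47.18 z [ 1.e-04 -0.e+00 -1.e+00] [0.5807 0.1305 0.1496] width 0.122
red [471. 153.] 5496 world [0.5893 0.21   0.1753] r 0.017 median [0.5886 0.2099] in tool mm [ 47.7  64.2 -25.7]
red [457. 253.] 4642 world [0.624  0.1765 0.1752] r 0.0172 median [0.623  0.1766] in tool mm [ -0.6  63.1 -25.6]
green [184. 154.] 5416 world [0.5042 0.1171 0.1754] r 0.0169 median [0.5041 0.118 ] in tool mm [ 46.9 -61.8 -25.8]
green [191. 255.] 4613 world [0.5382 0.0824 0.1754] r 0.0171 median [0.5377 0.0837] in tool mm [ -1.5 -64.2 -25.8]
0.008802896745280744
```

View pics/endc.png

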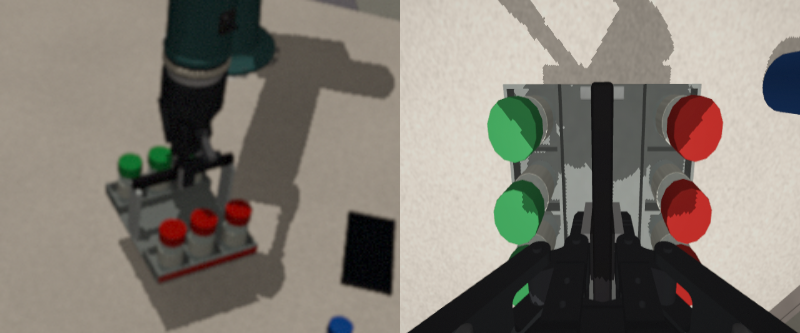

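The carrier hangs level about 99 mm up and still. The picture shows the reds in their row at (172–238, 225) and the greens at (130–160, 160), with the third green at the right end hidden behind the gripper. Handing in.

```bash
python3 -c "
from workcell import bot
print(bot.finish_job())"
```

```text
the job is handed in; nothing more can be done
None
```

Both jars went into their cells and the filled carrier was handed in held level and still about 99 mm above the desk; the third green jar was hidden behind the gripper in the last view, and no verdict came back.

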